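# Draw out the cup drainer's drip tray with the pull hook

## Task

Pick up the pull hook by its wooden grip, drop its pin into the finger hole of the wider drip tray under the cup drainer, and draw that tray all the way out to its end stop, pulling steadily there with about 15 N (at least 10, never more than 25) for half a second so that the tray is surely out. Then unhook, leaving the tray out, and stand the hook upright on the middle of the cork mat. Move the tray only with the hook, and leave the narrow tray, the cups and everything else where they are.

Things in the scene. Friction and masses are not known exactly. Their poses are not given: they have to be found in the camera images.
- hook_grip (a point): Pull hook, loose, about 140 g: a wooden grip 80 x 20 x 42 mm (x, y, z) standing upright; from its front (+x) end, 34 mm above its underside, an 8 mm steel rod runs 34 mm forward and turns straight down into a pin that ends 3 mm above the level of the underside. This point: middle of the grip, 21 mm above its underside; x along the grip towards the pin, z up.
- hook_tip (a point): Lower end of the hook's pin (8 mm thick, round end): 74 mm in +x and 18 mm down from the middle of the grip. Under the rod the pin is 27 mm long.
- tray_hole (a point): Centre of the finger hole (round, 18 mm, right through) at the upper face of the wider tray's level steel tongue: 40 x 46 x 6 mm, upper face 32 mm above the counter, open below. The tongue sticks out of the tray's front plate (159 mm wide, 50 high); hole centre 22 mm from the plate, 18 mm from the tongue's free end. x points level into the drainer, z up; the tray slides out along -x.
- tray (a joint): How far the wider tray is out (m): 0 fully in, growing outward; starts 0 to 20 mm out. It slides with about 4 N of drag and cannot lift; it has some 90 mm of travel. The end stop gives a few mm under 25 N; it is felt as the pull rising well above the drag. The tray stays where it is left, but for the few mm it springs back off the stop.
- small_tray (a joint): How far the narrow tray beside it (74 mm wide, same tongue and hole, at the drainer's -y side) is out (m): 0 fully in. To stay in.
- drainer: Cup drainer, fixed: a low stainless steel box 240 x 270 x 75 mm (x, y, z), origin at the centre of its underside, both trays in its front face (-x side), the wide one centred at y = +46 mm, the narrow one at y = -87 mm. Two cups stand on top.
- mat: Cork mat on the counter, fixed, 180 x 180 x 4 mm; origin at the centre of its underside, axes along its sides.
- cup_a: White cup upside down on the drainer, 80 mm wide, 75 mm high; origin under its centre. Leave alone.
- cup_b: Second such cup on the drainer. Leave alone.
- mug: White mug on the counter, 80 mm wide, 90 mm high, handle towards its +y. Leave alone.
- syrup: Amber bottle, 60 mm wide, 150 mm high. Leave alone.
- saucer: White saucer, 130 mm wide, 18 mm high. Leave alone.
- sugar: Steel sugar pot, 64 mm wide, 70 mm high. Leave alone.
- hook: The pull hook as a whole; origin under the middle of its grip.
Not all that is in view belongs to the job. Of the things that look like the hook, the middle-sized one is meant.

How it is judged:
By the outcome, as a careful person would: the job done as asked, in the order asked, and still so for the second after the job is handed in, with the robot touching nothing.
It also fails if it takes over 64 s, if anything falls off the work surface, if the arm or the gripper's body presses on something with over 40 N, if the wrist force passes 120 N, or if a joint passes its speed limit or range.

## Robot

A 7-joint arm with a two-finger parallel gripper is mounted at the origin on the work surface. World frame = base frame: x ahead of the robot, y to its left, z up, the work surface at z = 0. Lengths are in m, angles in rad, forces in N, time in s.
With the tool pointing down it reaches from about 0.425 to 1.025 m from the base axis. Payload 9.4 kg.
Tool frame: the origin (TCP) lies between the finger pads; the fingertips stand ctrl.tcp_to_tips ahead of it and the grasp point (between the pads) lies 6 mm ahead of it (ctrl.tcp_to_tips is the distance from the TCP to the fingertips, in m); z points along the fingers, y is the direction in which the jaws open and shut (so a half turn about z gives the same grasp; the last joint's range is limited). The gripper opens to 93 mm and grips with 3 to 60 N. Pads are 15 mm wide; open, the fingers measure 128 mm over their backs; the gripper's body (75 mm by 188 mm) begins 65 mm behind the grasp point.
Start: joints at [-1.211, 0.599, -0.003, 1.599, 0.002, 0.943, -0.08], TCP at [0.307, 0.657, 0.244] pointing down, gripper open.
Joint ranges: [-2.57, 2.57], [-0.35, 1.97], [-1.29, 1.29], [0.11, 2.56], [-1.05, 4.19], [0.11, 1.86], [-2.63, 2.63]. Speed limits (rad/s): [2.22, 2.22, 3.01, 3.01, 3.14, 3.14, 3.14].

## Interface

Orientations are given as a unit quaternion [w, x, y, z].
In Python, from rig import sensors, imaging, workorder, ctrl gives the robot as it stands. The module is installed in compiled form; this text tells all that it offers.
- The arm moves only by the tool apply_moves, never from a script. Its argument "motion" is a list of rows, each a list of 5 numbers: the shift along the tool's x, y, z in m, then the turn about the tool's z in units of 6 degrees (1.0 is 6 degrees), then the finger opening in m, from 0 to 0.093. In form: [[tx, ty, tz, twist, grip], ...]. A call has 1 to 10 rows; each row shifts and turns the commanded pose from where the row before left it, along the tool's axes as they then stand; what a row does not reach is not made up. A row lasts 1/8 s, in which the tool goes at most 62.5 mm and 10.7 degrees, less where a joint would pass 70% of its speed; a pose out of reach is approached as far as the arm can. A call with a gripper value outside its range is refused whole. The fingers move at their own pace and stop on an object; "force" is the grip in N (left out, the last holds). Time passes only in rows, so rows that do not move let the fingers close. It gives the time, the measured TCP pose, the force and the opening at its end, in the units of the state.
- sensors.read_state(): the state, without advancing time (a new reading comes with each control period).
- imaging.camera(name): name is "scene" or "top" or "wrist"; returns a dict with "img" (420x560x3 uint8, red, green, blue), "z_map" (420x560 float32, m along the optical axis (not along the pixel's ray), 0 where there is no reading), "fx", "fy", "cx", "cy" (pixels), "rvec" (rotation vector, rad) and "tvec" (3), from world to camera coordinates, as OpenCV has them; the wrist camera has in their place "mount" (4x4, takes a point from camera to tool coordinates, whose origin is the TCP and whose axes are the flange's). Camera axes: x right, y down, z forward; pixel columns grow to the right and rows downward; lengths in m; the calibration is good to about 2 mm. The wrist camera is an equidistant fisheye: a pixel r from the principal point sees the ray r / f radians off the axis. A picture is of the moment at which its call begins: read the wrist's pose just before it.
- workorder.sign_off(): hands the job in, once; it reports no verdict.
The state is a dict: "time_s": time; "joint_positions": joint angles; "joint_vel": joint speeds; "tau": joint torques, N m; "ee_pos": TCP position; "tool_rot": TCP orientation; "wrist_force": force on the tool from outside, world axes, zero at the start; "torque": the same for the moment, N m; "finger_gap": opening from 0.0 (shut) to 1.0 (fully open).
Only numpy, scipy, OpenCV 4.12 (cv2) and the standard library are available. Lean on these libraries where they do the work, as an engineer would, in place of code of your own. Each camera call takes 0.05 s, during which the arm holds its last target.

## Working session

There is one attempt and no reset: what is moved stays moved. The work goes in short steps, Python scripts to look and compute and a tool call to move; the robot and the scene stay as the last step left them, time stands still between calls to the robot, and variables do not carry over. Pictures are saved under pics/ and viewed, and the job is handed in when it is done.

Besides the shell and the picture viewer there is one more tool, called by a JSON object that holds its "method" and its "body". apply_moves: Moves the arm, as the interface text tells. Its arguments: {"type":"object","properties":{"motion":{"type":"array"},"force":{"type":"number"}},"required":["motion"]}

```bash
mkdir -p pics; cat > h.py <<'E'
import numpy as np, cv2
from rig import sensors, imaging, workorder, ctrl
def save(n,im): cv2.imwrite('pics/'+n+'.png', cv2.cvtColor(im,cv2.COLOR_RGB2BGR))
def world(c,u,v,z=None):
    R=cv2.Rodrigues(np.array(c['rvec'],float))[0]; t=np.array(c['tvec'],float).reshape(3)
    u=np.asarray(u,float);v=np.asarray(v,float)
    if z is None: z=c['z_map'][v.astype(int),u.astype(int)]
    p=np.stack([(u-c['cx'])/c['fx']*z,(v-c['cy'])/c['fy']*z,z*np.ones_like(u)],-1)
    return (p-t)@R
def cloud(c):
    v,u=np.mgrid[0:420,0:560]
    return world(c,u,v,c['z_map'])
def atz(c,u,v,Z):
    R=cv2.Rodrigues(np.array(c['rvec'],float))[0]; t=np.array(c['tvec'],float).reshape(3)
    d=np.array([(u-c['cx'])/c['fx'],(v-c['cy'])/c['fy'],1.])@R; o=-t@R
    return o+d*(Z-o[2])/d[2]
E
python3 - <<'E'
from h import *
import pickle
s=sensors.read_state();print(s, ctrl.tcp_to_tips)
for n in ['scene','top','wrist']:
    c=imaging.camera(n); save(n+'0',c['img']); pickle.dump(c,open(n+'0.pkl','wb'))
    print(n,{k:v for k,v in c.items() if k not in('img','z_map')})
E
```

```text
{'time_s': 0.0, 'joint_positions': array([-1.21067611,  0.60015635, -0.00255885,  1.6001393 ,  0.00182466,
        0.94285677, -0.07978115]), 'joint_vel': array([-1.10754390e-03,  9.20154701e-04, -1.50894498e-03, -1.93171013e-04,
        8.51574800e-05,  1.34782569e-04,  8.86867362e-04]), 'tau': array([ 1.00243578e-03, -7.65063572e+01,  1.49718057e+00, -2.52344030e+01,
       -5.25093055e-02,  1.72433088e-02,  1.91993086e-04]), 'ee_pos': array([0.30654005, 0.65651484, 0.24273378]), 'tool_rot': array([-9.28395628e-05,  2.16626572e-01,  9.76254230e-01, -7.73332260e-04]), 'wrist_force': array([-0.70617986,  0.67218877,  0.13085902]), 'torque': array([0.00122287, 0.01317289, 0.01687964]), 'finger_gap': 0.9993447656780031} 0.025
scene {'fx': 414.6761200143759, 'fy': 414.6761200143759, 'cx': 278.2658662157962, 'cy': 214.90100925799987, 'rvec': array([ 0.7498354 ,  2.71081146, -0.92029885]), 'tvec': array([ 0.49691664, -0.18110219,  1.2503591 ])}
top {'fx': 442.3655912520892, 'fy': 442.3655912520892, 'cx': 283.1018541228252, 'cy': 215.54962922406142, 'rvec': array([ 2.17231456, -2.1542009 ,  0.17586166]), 'tvec': array([-0.03993001,  0.59678445,  1.22851863])}
wrist {'fx': 325.19226210127806, 'fy': 325.19226210127806, 'cx': 277.34684034181447, 'cy': 211.0399894482428, 'mount': array([[-4.42036999e-04, -9.56072505e-01, -2.93129954e-01,
         8.02281059e-02],
       [ 9.99999711e-01, -2.41109865e-04, -7.21585615e-04,
        -2.46644470e-04],
       [ 6.19211643e-04, -2.93130188e-01,  9.56072335e-01,
        -1.42208184e-01],
       [ 0.00000000e+00,  0.00000000e+00,  0.00000000e+00,
         1.00000000e+00]])}
```

View pics/scene0.png

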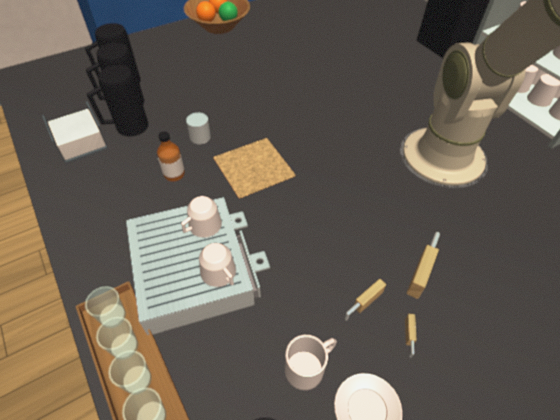

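View pics/top0.png

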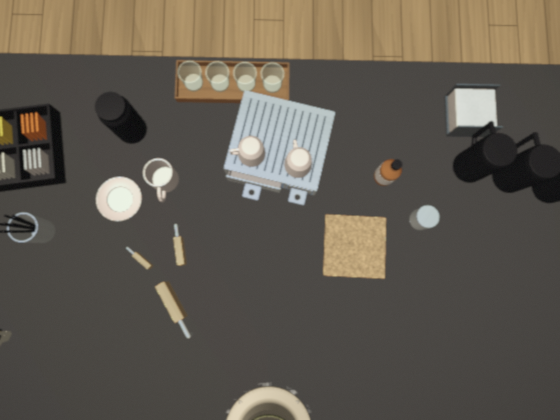

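View pics/wrist0.png

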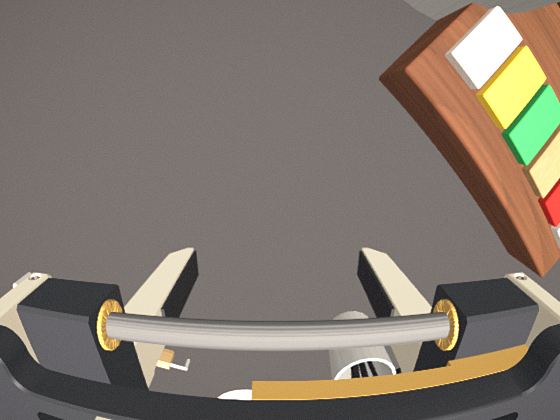

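The top view shows three hooks: small (140,258), middle (179,245) with its pin pointing up, and large (170,302). The wide tray's tongue is at (252,192), the narrow one's at (297,197) and the mat at (355,246). Next I'll measure these.

```bash
python3 - <<'E'
from h import *
import pickle
T=pickle.load(open('top0.pkl','rb'));S=pickle.load(open('scene0.pkl','rb'))
def crop(c,u0,u1,v0,v1,n,k):
    save(n,cv2.resize(c['img'][v0:v1,u0:u1],None,fx=k,fy=k,interpolation=cv2.INTER_CUBIC))
crop(T,100,330,120,330,'tcrop',3.4 and 2.8)
crop(T,215,315,150,210,'tton',8)
crop(S,200,300,190,310,'ston',5)
crop(S,330,450,220,360,'shook',4)
# table plane check
for n,c in(('T',T),('S',S)):
    P=cloud(c); z=P[...,2]
    m=(P[...,0]>.4)&(P[...,0]<.9)&(abs(P[...,1])<.6)&(abs(z)<.02)&(c['z_map']>0)
    print(n,'table z',np.median(z[m]))
    # hooks: cluster tall things z in 0.03..0.06 near
    m=((z>.012)&(z<.06)&(c['z_map']>0)&(P[...,0]>.25)&(P[...,0]<.8)&(P[...,1]>.05)&(P[...,1]<.6)).astype(np.uint8)
    k,l,st,ce=cv2.connectedComponentsWithStats(m)
    for i in range(1,k):
        if st[i,4]>15:
            q=P[l==i]; print(i,st[i],ce[i].round(),q.min(0).round(3),q.max(0).round(3),np.median(q,0).round(3))
    hsv=cv2.cvtColor(c['img'],cv2.COLOR_RGB2HSV)
E
```

```text
T table z 0.00031178590294536667
1 [147 162  23  22 154] [155. 170.] [0.684 0.298 0.012] [0.746 0.353 0.06 ] [0.733 0.342 0.036]
4 [160 168  18  34 147] [170. 186.] [0.633 0.275 0.012] [0.731 0.316 0.06 ] [0.678 0.29  0.034]
6 [225 170  30  29 320] [243. 182.] [0.649 0.05  0.012] [0.732 0.133 0.06 ] [0.699 0.076 0.031]
8 [ 97 177  45  44 622] [117. 198.] [0.582 0.38  0.012] [0.71  0.507 0.027] [0.647 0.452 0.016]
27 [174 224  12  41 293] [179. 248.] [0.457 0.242 0.012] [0.57  0.274 0.048] [0.502 0.258 0.041]
28 [127 247  26  22 160] [141. 259.] [0.445 0.338 0.013] [0.504 0.408 0.038] [0.47  0.367 0.031]
29 [156 281  37  57 432] [176. 308.] [0.259 0.215 0.012] [0.409 0.314 0.06 ] [0.339 0.261 0.055]
S table z 9.139926169142486e-05
1 [408 232  32  64 611] [424. 268.] [0.261 0.217 0.012] [0.409 0.315 0.06 ] [0.366 0.28  0.057]
2 [219 255  51  57 690] [247. 287.] [0.648 0.05  0.012] [0.8   0.134 0.06 ] [0.719 0.12  0.033]
3 [345 279  41  40 470] [367. 296.] [0.455 0.243 0.013] [0.572 0.275 0.046] [0.507 0.264 0.04 ]
4 [406 313  11  43 297] [411. 331.] [0.445 0.338 0.012] [0.506 0.41  0.035] [0.474 0.371 0.029]
5 [326 340  11  13  51] [331. 347.] [0.633 0.308 0.022] [0.653 0.316 0.058] [0.644 0.314 0.033]
6 [288 342  36  25 320] [307. 350.] [0.672 0.278 0.012] [0.732 0.335 0.06 ] [0.683 0.289 0.037]
7 [285 363  39  25 276] [302. 380.] [0.688 0.291 0.012] [0.749 0.355 0.06 ] [0.736 0.343 0.036]
9 [335 373  67  47 800] [367. 392.] [0.582 0.378 0.012] [0.708 0.491 0.021] [0.612 0.41  0.015]
```

```bash
python3 - <<'E'
from h import *
import cv2
a=cv2.imread('pics/tton.png');b=cv2.imread('pics/ston.png');print(a.shape,b.shape)
E
```

```text
(480, 800, 3) (600, 500, 3)
```

View pics/tton.png

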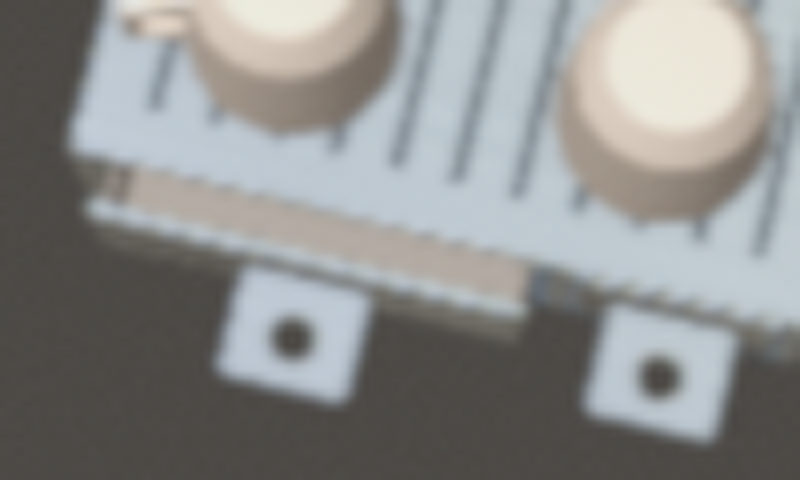

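View pics/ston.png

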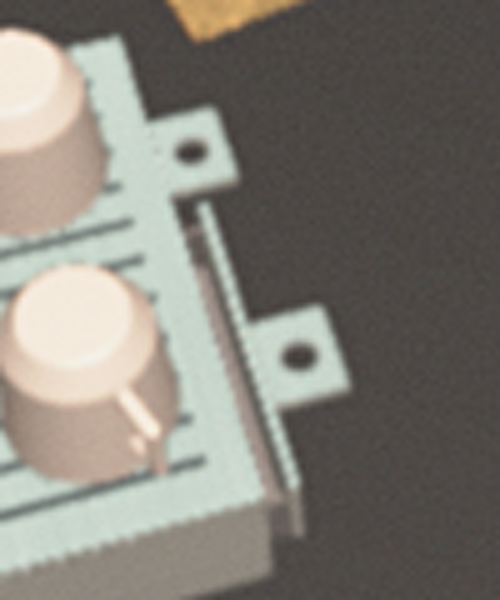

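View pics/shook.png

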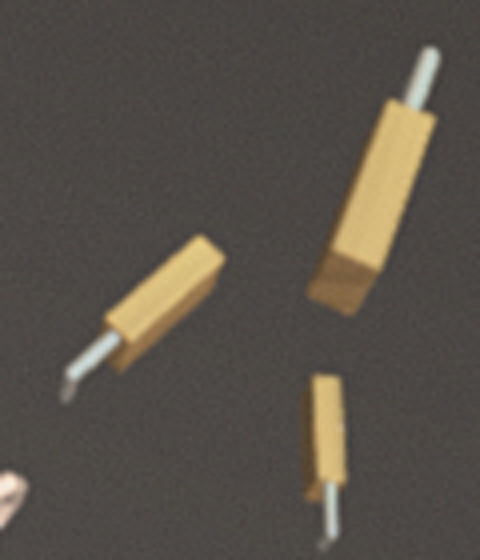

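View pics/tcrop.png

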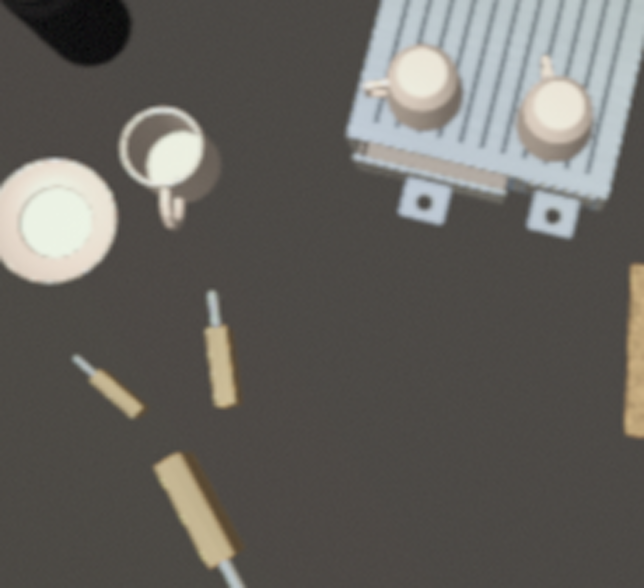

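```bash
python3 - <<'E'
from h import *
import pickle
T=pickle.load(open('top0.pkl','rb'));S=pickle.load(open('scene0.pkl','rb'))
ft=lambda x,y:(215+(x+.5)/8-.5,150+(y+.5)/8-.5)
fs=lambda x,y:(200+(x+.5)/5-.5,190+(y+.5)/5-.5)
print('hole T',atz(T,*ft(292,339),.032),'S',atz(S,*fs(299,357),.032))
print('small hole T',atz(T,*ft(659,377),.032),'S',atz(S,*fs(190,152),.032))
# tongue corners
for n,c,f,pts in(('T',T,ft,[(218,374),(347,405),(371,292),(245,265)]),('S',S,fs,[(318,305),(351,386),(282,409),(248,322)])):
    print(n,[atz(c,*f(*p),.032)[:2].round(4) for p in pts])
# front plate z=.05 ends ; drainer top edge z .075
a,b=atz(T,*ft(90,205),.05),atz(T,*ft(524,309),.05);print('plate',a,b,np.degrees(np.arctan2(*(a-b)[[1,0]]))-90,np.linalg.norm(a-b))
a,b=atz(S,*fs(297,489),.05),atz(S,*fs(204,204),.05);print('plateS',a,b,np.degrees(np.arctan2(*(a-b)[[1,0]]))-90,np.linalg.norm(a-b))
# drainer top: minAreaRect of points z .07-.08
for c in(T,S):
    P=cloud(c);z=P[...,2]
    m=(abs(z-.075)<.006)&(c['z_map']>0)&(P[...,0]>.6)&(P[...,0]<1.05)&(abs(P[...,1])<.25)
    q=P[m][:,:2]; r=cv2.minAreaRect((q*1000).astype(np.float32));print('drainer',r,len(q))
    # grip
    m=(z>.034)&(z<.05)&(P[...,0]>.44)&(P[...,0]<.6)&(P[...,1]>.22)&(P[...,1]<.3)
    hsv=cv2.cvtColor(c['img'],cv2.COLOR_RGB2HSV); w=m&(hsv[...,1]>90)
    q=P[w];print('grip top',cv2.minAreaRect((q[:,:2]*1000).astype(np.float32)),q[:,2].mean(),len(q))
    # mat
    h=hsv; m=(abs(z)<.015)&(h[...,1]>90)&(P[...,0]>.3)&(P[...,0]<.75)&(P[...,1]<0)&(P[...,1]>-.5)
    q=P[m];print('mat',cv2.minAreaRect((q[:,:2]*1000).astype(np.float32)),q[:,2].mean(),len(q), q.mean(0))
# grip in tcrop (k=2.8, off 100,120) at z=.042 and scene crop (k=4, off 330,220)
gt=lambda x,y:(100+(x+.5)/2.8-.5,120+(y+.5)/2.8-.5)
gs=lambda x,y:(330+(x+.5)/4-.5,220+(y+.5)/4-.5)
print('T grip corners',[atz(T,*gt(*p),.042)[:2].round(4) for p in[(205,327),(227,325),(237,403),(214,407)]],'rod tip',atz(T,*gt(212,292),.038))
print('S',[atz(S,*gs(*p),.042)[:2].round(4) for p in[(105,318),(126,342),(225,259),(203,236)]],'rod',atz(S,*gs(71,375),.038))
E
```

```text
hole T [0.66664649 0.05842715 0.032     ] S [0.66802085 0.05825676 0.032     ]
small hole T [ 0.65415446 -0.07508485  0.032     ] S [ 0.65586712 -0.07544716  0.032     ]
T [array([0.6534, 0.085 ]), array([0.6426, 0.0381]), array([0.6844, 0.03  ]), array([0.6938, 0.076 ])]
S [array([0.6458, 0.0376]), array([0.6549, 0.0844]), array([0.6886, 0.0787]), array([0.6794, 0.0288])]
plate [0.71132509 0.13084811 0.05      ] [ 0.67514155 -0.02544387  0.05      ] -13.035041762780793 0.16042578224198728
plateS [0.7072481  0.12669286 0.05      ] [ 0.67001655 -0.03120342  0.05      ] -13.267844712764287 0.16222646443944572
drainer ((881.8248291015625, 53.99998474121094), (453.2525329589844, 341.7575988769531), 76.96392822265625) 6540
grip top ((493.3889465332031, 248.67681884765625), (68.53937530517578, 1.9976454973220825), 10.235167503356934) 0.03999485321251164 20
mat ((570.3367919921875, -249.32138061523438), (181.1359405517578, 290.4972229003906), 87.58367156982422) 0.003395243090962345 1784 [ 0.51554981 -0.24578446  0.00339524]
drainer ((880.9869384765625, 50.341949462890625), (449.881591796875, 341.2457275390625), 77.01103210449219) 9651
grip top ((495.84417724609375, 258.6311950683594), (80.69308471679688, 21.126388549804688), 9.14722728729248) 0.04143181017037089 309
mat ((591.0142211914062, -285.061767578125), (235.56744384765625, 399.7317810058594), 65.56107330322266) 0.00386260640350178 2949 [ 0.52333809 -0.2454573   0.00386261]
T grip corners [array([0.534 , 0.2767]), array([0.5363, 0.2547]), array([0.4579, 0.2418]), array([0.4537, 0.2646])] rod tip [0.57016928 0.27198004 0.038     ]
S [array([0.5368, 0.2568]), array([0.5358, 0.2741]), array([0.4564, 0.2626]), array([0.4576, 0.2449])] rod [0.57150086 0.2729403  0.038     ]
```

```bash
cat >> h.py <<'E'
from scipy.spatial.transform import Rotation as Ro
def pose(s=None):
    s=s or sensors.read_state(); q=np.array(s['tool_rot']); R=Ro.from_quat(q[[1,2,3,0]]).as_matrix()
    return np.array(s['ee_pos']),R,s
def plan(xyz,yaw_deg):
    "grip axis yaw; tool x = -grip axis. Print twist needed and shift after the twist / before it (tool axes)"
    p,R,s=pose(); x=R[:,0]; cur=np.degrees(np.arctan2(-x[1],-x[0]))
    d=np.array(xyz)-p; tw=-((yaw_deg-cur+180)%360-180)
    R2=R@Ro.from_euler('z',tw,degrees=True).as_matrix()
    print('t',round(s['time_s'],2),'p',p.round(4),'yaw',cur.round(2),'tilt z',R[:,2].round(3),'F',np.round(s['wrist_force'],2),'gap',round(s['finger_gap']*.093,4))
    print('twist units',round(tw/6,3),'shift now-frame',(R.T@d).round(4),'after twist',(R2.T@d).round(4))
E
python3 - <<'E'
from h import *
import pickle
T=pickle.load(open('top0.pkl','rb'));S=pickle.load(open('scene0.pkl','rb'))
for c in(T,S):
    P=cloud(c);z=P[...,2];h=cv2.cvtColor(c['img'],cv2.COLOR_RGB2HSV)
    m=((abs(z-.004)<.015)&(h[...,1]>70)&(h[...,2]>90)&(P[...,1]<-.1)&(P[...,0]<.75)).astype(np.uint8)
    m=cv2.morphologyEx(m,cv2.MORPH_CLOSE,np.ones((3,3)))
    k,l,st,ce=cv2.connectedComponentsWithStats(m); i=1+st[1:,4].argmax(); v,u=np.where(l==i)
    q=np.array([atz(c,a,b,.004)[:2] for a,b in zip(u,v)]);print('mat',st[i],cv2.minAreaRect((q*1000).astype(np.float32)),q.mean(0))
    P4=(z>.05)&(P[...,0]<.75)&(P[...,0]>.4)
plan([.496,.259,.12],9.2)
E
```

```text
mat [ 323  214   64   65 3907] ((514.836669921875, -246.77359008789062), (184.216064453125, 184.65115356445312), 87.47246551513672) [ 0.51376857 -0.24665632]
mat [ 213  137   83   62 2949] ((516.2913208007812, -247.2133331298828), (187.75146484375, 185.0466766357422), 87.51644897460938) [ 0.51855036 -0.24339676]
t 0.15 p [0.3066 0.6566 0.2429] yaw -25.02 tilt z [-0.    -0.001 -1.   ] F [-0.23 -0.6  -0.07] gap 0.093
twist units -5.704 shift now-frame [-0.3398 -0.28    0.1233] after twist [-0.1235 -0.4227  0.1233]
```

{"method": "apply_moves", "body": {"motion": [[-0.042,-0.035,0,0,0.055],[-0.042,-0.035,0,0,0.055],[-0.042,-0.035,0,0,0.055],[-0.042,-0.035,0,0,0.055],[-0.042,-0.035,0,0,0.055],[-0.042,-0.035,0,0,0.055],[-0.042,-0.035,0,0,0.055],[-0.046,-0.035,0,0,0.055],[0,0,0,-1.43,0.055],[0,0,0,-1.43,0.055]]}}

```text
time_s: 1.4
ee_pos: [0.4967, 0.2584, 0.2436]
tool_rot: [-0.0, 0.067, 0.998, -0.0]
wrist_force: [0.1, -0.2, 1.3]
finger_gap: 0.589
```

{"method": "apply_moves", "body": {"motion": [[0,0,0,-1.43,0.055],[0,0,0,-1.43,0.055],[0,0,0.04,0,0.055],[0,0,0.04,0,0.055],[0,0,0,0,0.055],[0,0,0,0,0.055]]}}

```text
time_s: 2.15
ee_pos: [0.4967, 0.2597, 0.1646]
tool_rot: [0.0, -0.081, 0.997, 0.0]
wrist_force: [-0.2, 0.2, -0.4]
finger_gap: 0.591
```

```bash
python3 - <<'E'
from h import *
plan([.496,.259,.031],9.2)
c=imaging.camera('wrist');save('w1',c['img'])
E
```

```text
t 2.15 p [0.4967 0.2597 0.1646] yaw 9.3 tilt z [ 0.001  0.    -1.   ] F [-0.22  0.2  -0.38] gap 0.055
twist units 0.016 shift now-frame [ 0.0009 -0.0006  0.1336] after twist [ 0.0009 -0.0006  0.1336]
```

View pics/w1.png

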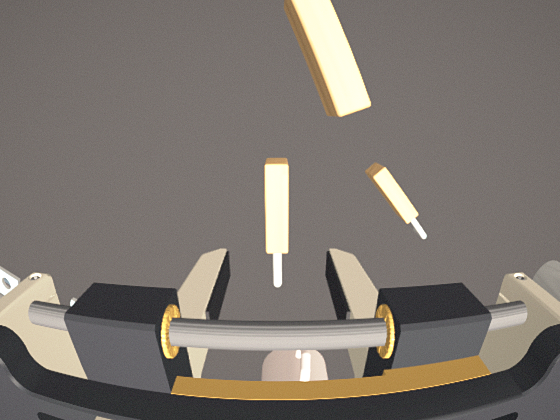

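The grip is centred between the fingers and lined up with the jaws (top face about (277,205)). Descending.

{"method": "apply_moves", "body": {"motion": [[0.0005,0,0.035,0,0.055],[0,0,0.035,0,0.055],[0,0,0.035,0,0.055],[0,0,0.018,0,0.055],[0,0,0.01,0,0.055],[0,0,0,0,0.055],[0,0,0,0,0.055]], "force": 50}}

```text
time_s: 3.08
ee_pos: [0.4964, 0.2596, 0.0316]
tool_rot: [0.001, -0.081, 0.997, 0.0]
wrist_force: [-0.4, -0.1, 0.3]
finger_gap: 0.593
```

```bash
python3 - <<'E'
from h import *
plan([.496,.259,.031],9.2)
c=imaging.camera('wrist');save('w2',c['img'])
E
```

```text
t 3.08 p [0.4964 0.2596 0.0316] yaw 9.29 tilt z [ 0.001  0.001 -1.   ] F [-0.42 -0.05  0.25] gap 0.0552
twist units 0.014 shift now-frame [ 0.0005 -0.0005  0.0006] after twist [ 0.0005 -0.0005  0.0006]
```

View pics/w2.png

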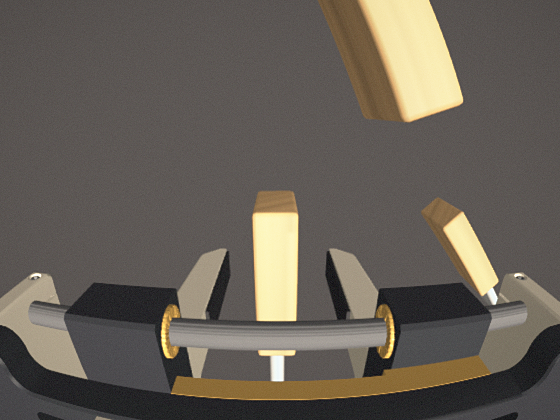

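The grip stands between the fingers, so I close and lift.

{"method": "apply_moves", "body": {"motion": [[0,0,0,0,0.04],[0,0,0,0,0.028],[0,0,0,0,0.018],[0,0,0,0,0.01],[0,0,0,0,0.01],[0,0,0,0,0.01],[0,0,0,0,0.01]], "force": 50}}

```text
time_s: 4.0
ee_pos: [0.4959, 0.2593, 0.0307]
tool_rot: [0.0, -0.081, 0.997, -0.0]
wrist_force: [0.9, -0.6, 1.5]
finger_gap: 0.21
```

{"method": "apply_moves", "body": {"motion": [[0,0,-0.02,0,0.01],[0,0,-0.04,0,0.01],[0,0,-0.04,0,0.01],[0,0,-0.02,0,0.01],[0,0,0,0,0.01],[0,0,0,0,0.01]]}}

```text
time_s: 4.75
ee_pos: [0.4954, 0.259, 0.1497]
tool_rot: [-0.0, -0.081, 0.997, -0.0]
wrist_force: [-0.4, -1.1, -2.0]
finger_gap: 0.213
```

```bash
python3 - <<'E'
from h import *
a=np.radians(-13.05); ax=np.array([np.cos(a),np.sin(a)])
t=np.array([.6673,.0583])-.074*ax;print(t)
plan([t[0],t[1],.15],-13.05)
for n in('wrist','top'):
    c=imaging.camera(n);save(n[0]+'3',c['img'])
E
```

```text
[0.59521117 0.07500929]
t 4.75 p [0.4954 0.259  0.1497] yaw 9.3 tilt z [-0.001 -0.001 -1.   ] F [-0.44 -1.08 -2.02] gap 0.0198
twist units 3.725 shift now-frame [-0.0687 -0.1977 -0.0002] after twist [-0.1388 -0.1567 -0.0002]
```

View pics/w3.png

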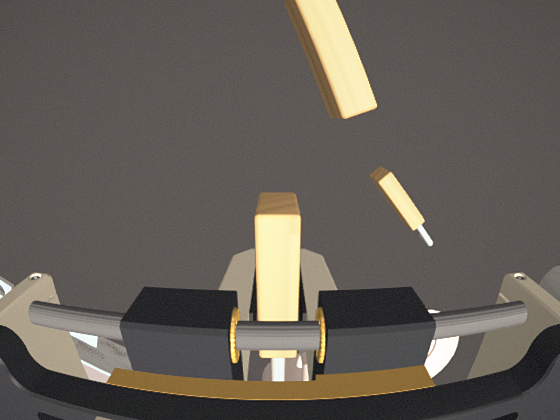

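The hook is held at its grip with a 19.8 mm gap. Moving over the tray hole, twisting first.

{"method": "apply_moves", "body": {"motion": [[0,0,0,1.25,0.01],[0,0,0,1.25,0.01],[0,0,0,1.225,0.01],[-0.028,-0.0313,0.01,0,0.01],[-0.028,-0.0313,0.01,0,0.01],[-0.028,-0.0313,0.01,0,0.01],[-0.028,-0.0313,0.01,0,0.01],[-0.0268,-0.0315,0.01,0,0.01],[0,0,0,0,0.01],[0,0,0,0,0.01]]}}

```text
time_s: 6.1
ee_pos: [0.595, 0.0758, 0.0997]
tool_rot: [-0.001, 0.114, 0.994, 0.0]
wrist_force: [-0.6, 0.2, -1.2]
finger_gap: 0.211
```

```bash
python3 - <<'E'
from h import *
import pickle
plan([.5952,.0750,.1],-13.05)
for n in('scene','top'):
    c=imaging.camera(n);pickle.dump(c,open(n+'4.pkl','wb'))
    if n=='top': save('t4',cv2.resize(c['img'][130:230,190:330],None,fx=5.6,fy=5.6,interpolation=cv2.INTER_CUBIC))
    else: save('s4',cv2.resize(c['img'][190:310,200:340],None,fx=5,fy=5,interpolation=cv2.INTER_CUBIC))
E
```

```text
t 6.1 p [0.595  0.0758 0.0997] yaw -13.05 tilt z [-0.002  0.    -1.   ] F [-0.59  0.2  -1.18] gap 0.0196
twist units 0.0 shift now-frame [-0.0004 -0.0008 -0.0003] after twist [-0.0004 -0.0008 -0.0003]
```

View pics/t4.png

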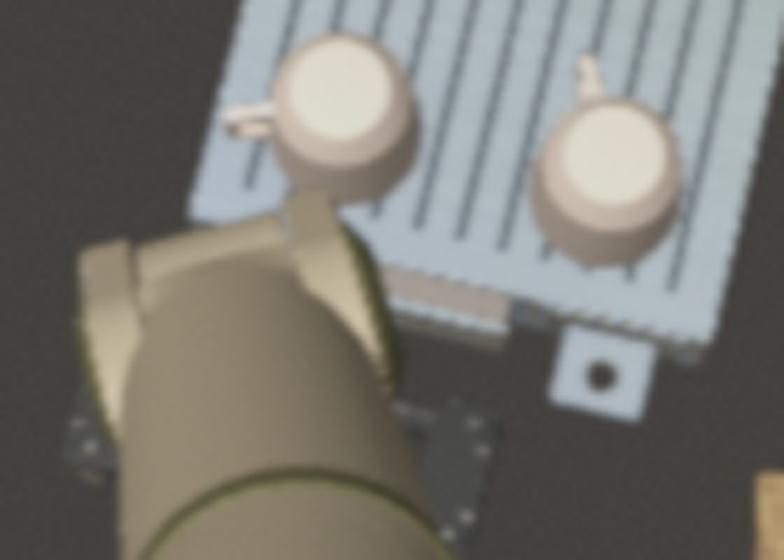

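View pics/s4.png

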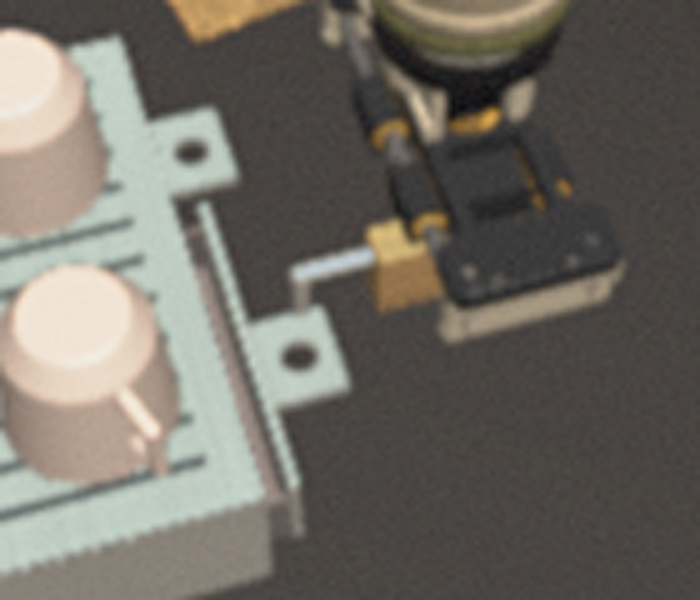

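In the scene crop the pin tip is at about (301,310), almost straight above the hole at (299,357).

```bash
python3 - <<'E'
from h import *
import pickle
S=pickle.load(open('scene4.pkl','rb'))
fs=lambda x,y:(200+(x+.5)/5-.5,190+(y+.5)/5-.5)
print('tip',atz(S,*fs(301,309),.073),'bend(z .106 top)',atz(S,*fs(298,268),.1065))
print('hole',atz(S,*fs(299,357),.032))
a=np.radians(-13.05);print('expected tip',.595+.074*np.cos(a),.0758+.074*np.sin(a))
R=cv2.Rodrigues(S['rvec'])[0];
for P in([.6673,.0583,.032],[.667,.0591,.072],[.667,.0591,.1027]):
    p=R@np.array(P)+S['tvec'];u=S['fx']*p[0]/p[2]+S['cx'];v=S['fy']*p[1]/p[2]+S['cy'];print(P,(u-200+.5)*5-.5,(v-190+.5)*5-.5)
P=world(S,*np.meshgrid(np.arange(255,266),np.arange(242,254)));
m=(P[...,2]>.06);print(P[m].round(4))
E
```

```text
tip [0.66602828 0.05877645 0.073     ] bend(z .106 top) [0.66639269 0.05845128 0.1065    ]
hole [0.66802085 0.05825676 0.032     ]
expected tip 0.6670888306357688 0.05909070625168633
[0.6673, 0.0583, 0.032] 300.3735507247681 356.3966018019381
[0.667, 0.0591, 0.072] 299.5546994768976 311.61761045014657
[0.667, 0.0591, 0.1027] 297.75777166259996 274.37602235583836
[[0.6612 0.0573 0.1058]
 [0.6594 0.0588 0.1064]
 [0.6575 0.06   0.1065]
 [0.6555 0.0608 0.106 ]
 [0.6538 0.0624 0.1067]
 [0.6671 0.0589 0.1085]
 [0.6645 0.0587 0.1062]
 [0.662  0.0588 0.1044]
 [0.6611 0.0617 0.1075]
 [0.6592 0.0629 0.1075]
 [0.6571 0.0637 0.107 ]
 [0.6542 0.0631 0.104 ]
 [0.669  0.0575 0.1041]
 [0.6676 0.0597 0.1058]
 [0.6664 0.0621 0.1081]
 [0.6641 0.0626 0.1069]
 [0.661  0.0613 0.1028]
 [0.6585 0.0615 0.1012]
 [0.6574 0.0641 0.1038]
 [0.6556 0.0655 0.1041]
 [0.6699 0.0589 0.1026]
 [0.6683 0.0608 0.1037]
 [0.667  0.0631 0.1059]
 [0.6649 0.0639 0.1052]
 [0.6621 0.0634 0.1024]
 [0.6602 0.0644 0.1021]
 [0.67   0.059  0.0987]
 [0.6683 0.0605 0.0994]
 [0.6672 0.0632 0.1021]
 [0.6638 0.0616 0.0973]
 [0.6695 0.0578 0.0927]
 [0.6682 0.06   0.0946]
 [0.6666 0.0618 0.0957]
 [0.6651 0.0638 0.0972]
 [0.6694 0.0574 0.088 ]
 [0.6686 0.0607 0.0917]
 [0.6673 0.0629 0.0936]
 [0.6641 0.0617 0.0895]
 [0.6691 0.0614 0.089 ]
 [0.6674 0.0629 0.0896]
 [0.6654 0.0641 0.0896]
 [0.6694 0.0618 0.0856]
 [0.6672 0.0624 0.0846]
 [0.6651 0.0632 0.084 ]
 [0.6691 0.0609 0.08  ]
 [0.6671 0.0619 0.0797]
 [0.6657 0.0642 0.0817]
 [0.6693 0.0609 0.076 ]
 [0.6672 0.0619 0.0756]
 [0.6649 0.0623 0.0743]]
```

{"method": "apply_moves", "body": {"motion": [[-0.001,-0.0007,0.01,0,0.01],[0,0,0.015,0,0.01],[0,0,0.01,0,0.01],[0,0,0.004,0,0.01],[0,0,0.004,0,0.01],[0,0,0,0,0.01]]}}

```text
time_s: 6.95
ee_pos: [0.5965, 0.0743, 0.0575]
tool_rot: [-0.0, 0.114, 0.994, -0.0]
wrist_force: [0.5, -0.1, -0.9]
finger_gap: 0.211
```

```bash
python3 - <<'E'
from h import *
plan([.596,.0742,.039],-13.05)
c=imaging.camera('scene')
save('s5',cv2.resize(c['img'][190:310,200:340],None,fx=5,fy=5,interpolation=cv2.INTER_CUBIC))
E
```

```text
t 6.95 p [0.5965 0.0743 0.0575] yaw -13.06 tilt z [-0. -0. -1.] F [ 0.49 -0.11 -0.85] gap 0.0196
twist units -0.002 shift now-frame [ 0.0004 -0.0002  0.0185] after twist [ 0.0004 -0.0002  0.0185]
```

View pics/s5.png

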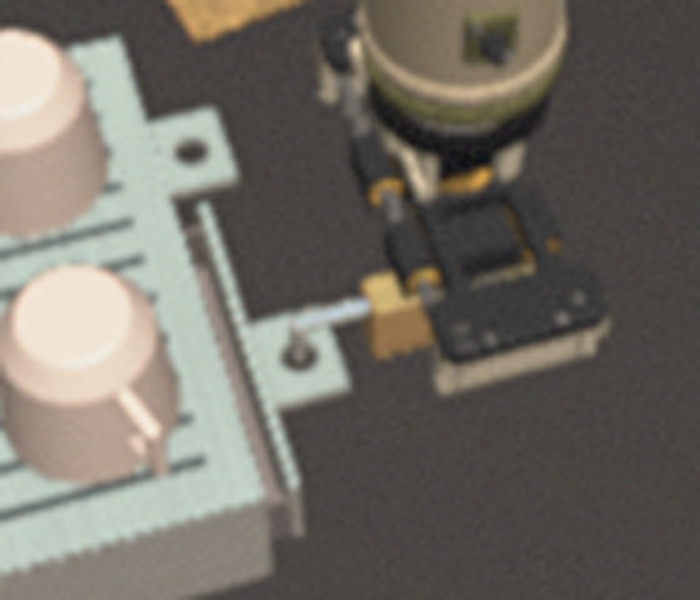

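The pin is entering the hole at about (300,352), well centred. I lower it the rest of the way and begin the pull.

{"method": "apply_moves", "body": {"motion": [[0,0,0.006,0,0.01],[0,0,0.006,0,0.01],[0,0,0.006,0,0.01],[0,0,0,0,0.01],[0,0,0,0,0.01]], "force": 60}}

```text
time_s: 7.62
ee_pos: [0.5965, 0.0744, 0.0396]
tool_rot: [-0.0, 0.114, 0.994, -0.0]
wrist_force: [0.0, -0.5, -2.2]
finger_gap: 0.213
```

{"method": "apply_moves", "body": {"motion": [[0.002,0,0,0,0.01],[0.003,0,0,0,0.01],[0.003,0,0,0,0.01],[0.003,0,0,0,0.01],[0.003,0,0,0,0.01],[0.003,0,0,0,0.01]]}}

```text
time_s: 8.38
ee_pos: [0.5802, 0.0782, 0.0398]
tool_rot: [0.0, 0.114, 0.994, 0.0]
wrist_force: [4.1, -2.1, -2.0]
finger_gap: 0.211
```

```bash
python3 - <<'E'
from h import *
plan([.596,.0742,.039],-13.05)
c=imaging.camera('scene')
save('s6',cv2.resize(c['img'][190:310,200:340],None,fx=5,fy=5,interpolation=cv2.INTER_CUBIC))
E
```

```text
t 8.38 p [0.5802 0.0782 0.0398] yaw -13.06 tilt z [ 0.001  0.    -1.   ] F [ 4.07 -2.05 -1.96] gap 0.0196
twist units -0.002 shift now-frame [-0.0163 -0.0004  0.0008] after twist [-0.0163 -0.0004  0.0008]
```

View pics/s6.png

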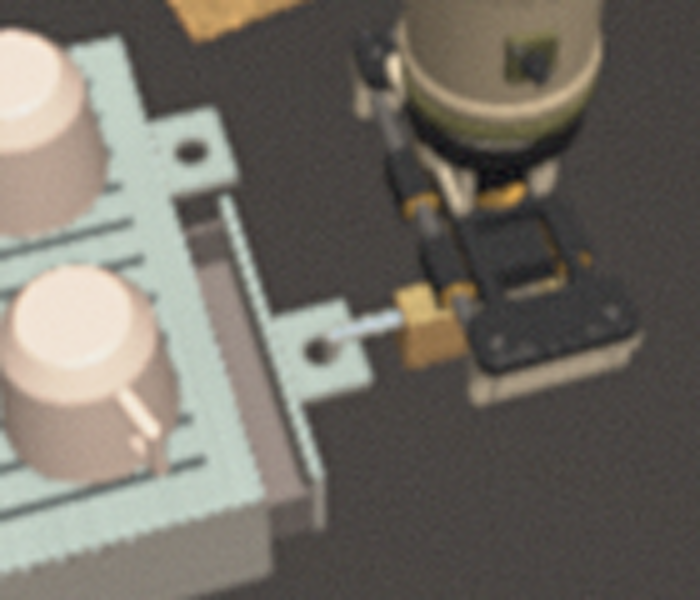

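The tray follows at about 4.5 N of drag, with the pin against the hole's outer edge. Continuing.

{"method": "apply_moves", "body": {"motion": [[0.004,0,0,0,0.01],[0.004,0,0,0,0.01],[0.004,0,0,0,0.01],[0.004,0,0,0,0.01],[0.004,0,0,0,0.01],[0.004,0,0,0,0.01],[0.004,0,0,0,0.01],[0.004,0,0,0,0.01]]}}

```text
time_s: 9.43
ee_pos: [0.5485, 0.0856, 0.0397]
tool_rot: [0.0, 0.114, 0.994, 0.0]
wrist_force: [4.2, -1.7, 0.8]
finger_gap: 0.212
```

{"method": "apply_moves", "body": {"motion": [[0.003,0,0,0,0.01],[0.003,0,0,0,0.01],[0.002,0,0,0,0.01],[0.002,0,0,0,0.01]]}}

```text
time_s: 9.93
ee_pos: [0.539, 0.0877, 0.0396]
tool_rot: [0.0, 0.114, 0.994, 0.0]
wrist_force: [3.4, -1.7, 0.5]
finger_gap: 0.212
```

{"method": "apply_moves", "body": {"motion": [[0.003,0,0,0,0.01],[0.003,0,0,0,0.01],[0.002,0,0,0,0.01],[0.001,0,0,0,0.01]]}}

```text
time_s: 10.42
ee_pos: [0.5301, 0.0898, 0.0396]
tool_rot: [-0.0, 0.114, 0.994, -0.0]
wrist_force: [4.2, 0.0, 1.1]
finger_gap: 0.211
```

{"method": "apply_moves", "body": {"motion": [[0.0015,0,0,0,0.01],[0.001,0,0,0,0.01]]}}

```text
time_s: 10.68
ee_pos: [0.5278, 0.0904, 0.0397]
tool_rot: [0.0, 0.114, 0.994, 0.0]
wrist_force: [4.5, -0.8, 0.8]
finger_gap: 0.214
```

{"method": "apply_moves", "body": {"motion": [[0.001,0,0,0,0.01],[0.001,0,0,0,0.01]]}}

```text
time_s: 10.92
ee_pos: [0.5258, 0.0908, 0.0396]
tool_rot: [0.0, 0.114, 0.994, -0.0]
wrist_force: [3.4, 0.3, 0.8]
finger_gap: 0.214
```

```bash
python3 - <<'E'
from h import *
import pickle
plan([.596,.0742,.039],-13.05)
c=imaging.camera('scene')
save('s7',cv2.resize(c['img'][190:310,200:340],None,fx=5,fy=5,interpolation=cv2.INTER_CUBIC))
E
```

```text
t 10.93 p [0.5258 0.0908 0.0396] yaw -13.06 tilt z [ 0. -0. -1.] F [3.39 0.28 0.77] gap 0.0199
twist units -0.001 shift now-frame [-0.0721 -0.0003  0.0007] after twist [-0.0721 -0.0003  0.0007]
```

View pics/s7.png

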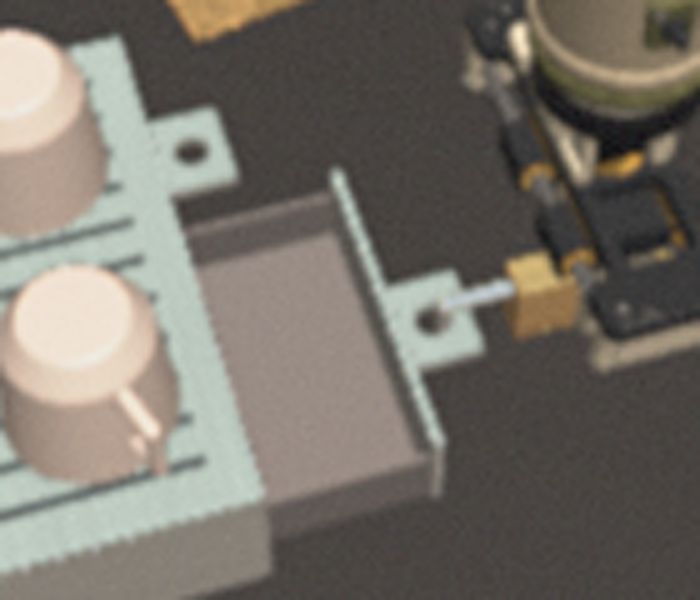

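The tray is well out and still at drag level. I go on in fine steps.

{"method": "apply_moves", "body": {"motion": [[0.001,0,0,0,0.01],[0.001,0,0,0,0.01]]}}

```text
time_s: 11.22
ee_pos: [0.5239, 0.0912, 0.0396]
tool_rot: [0.0, 0.114, 0.994, -0.0]
wrist_force: [3.6, 0.1, 1.6]
finger_gap: 0.215
```

{"method": "apply_moves", "body": {"motion": [[0.001,0,0,0,0.01],[0.001,0,0,0,0.01]]}}

```text
time_s: 11.48
ee_pos: [0.5219, 0.0917, 0.0396]
tool_rot: [-0.0, 0.114, 0.994, -0.0]
wrist_force: [4.1, 0.0, 0.1]
finger_gap: 0.214
```

{"method": "apply_moves", "body": {"motion": [[0.001,0,0,0,0.01],[0.001,0,0,0,0.01]]}}

```text
time_s: 11.72
ee_pos: [0.5207, 0.092, 0.0397]
tool_rot: [0.001, 0.114, 0.993, 0.0]
wrist_force: [7.4, -2.7, -2.7]
finger_gap: 0.211
```

{"method": "apply_moves", "body": {"motion": [[0.001,0,0,0,0.01]]}}

```text
time_s: 11.85
ee_pos: [0.5206, 0.0921, 0.0397]
tool_rot: [0.001, 0.114, 0.993, 0.0]
wrist_force: [11.7, -2.9, -4.7]
finger_gap: 0.211
```

{"method": "apply_moves", "body": {"motion": [[0.0007,0,0,0,0.01]]}}

```text
time_s: 11.98
ee_pos: [0.5206, 0.0922, 0.0397]
tool_rot: [0.002, 0.114, 0.993, 0.0]
wrist_force: [10.8, -3.5, -5.8]
finger_gap: 0.21
```

{"method": "apply_moves", "body": {"motion": [[0,0,0,0,0.01],[0,0,0,0,0.01]]}}

```text
time_s: 12.22
ee_pos: [0.5206, 0.0922, 0.0397]
tool_rot: [0.002, 0.114, 0.993, 0.0]
wrist_force: [11.1, -3.6, -4.3]
finger_gap: 0.212
```

{"method": "apply_moves", "body": {"motion": [[0.0009,0,0,0,0.01],[0,0,0,0,0.01]]}}

```text
time_s: 12.48
ee_pos: [0.5205, 0.0923, 0.0397]
tool_rot: [0.003, 0.115, 0.993, 0.0]
wrist_force: [12.9, -4.0, -6.2]
finger_gap: 0.21
```

{"method": "apply_moves", "body": {"motion": [[0,0,0,0,0.01],[0,0,0,0,0.01]]}}

```text
time_s: 12.72
ee_pos: [0.5205, 0.0923, 0.0397]
tool_rot: [0.002, 0.115, 0.993, 0.0]
wrist_force: [14.4, -3.6, -6.9]
finger_gap: 0.212
```

{"method": "apply_moves", "body": {"motion": [[0,0,0,0,0.01],[0,0,0,0,0.01],[0,0,0,0,0.01]]}}

```text
time_s: 13.1
ee_pos: [0.5205, 0.0922, 0.0397]
tool_rot: [0.003, 0.115, 0.993, 0.0]
wrist_force: [12.5, -3.4, -7.0]
finger_gap: 0.214
```

```bash
python3 - <<'E'
from h import *
plan([.596,.0742,.039],-13.05)
c=imaging.camera('scene')
save('s8',cv2.resize(c['img'][190:310,200:340],None,fx=5,fy=5,interpolation=cv2.INTER_CUBIC))
E
```

```text
t 13.1 p [0.5205 0.0922 0.0397] yaw -13.16 tilt z [ 0.005  0.    -1.   ] F [12.51 -3.39 -7.02] gap 0.0199
twist units -0.018 shift now-frame [-0.0776 -0.0004  0.0011] after twist [-0.0776 -0.0005  0.0011]
```

View pics/s8.png

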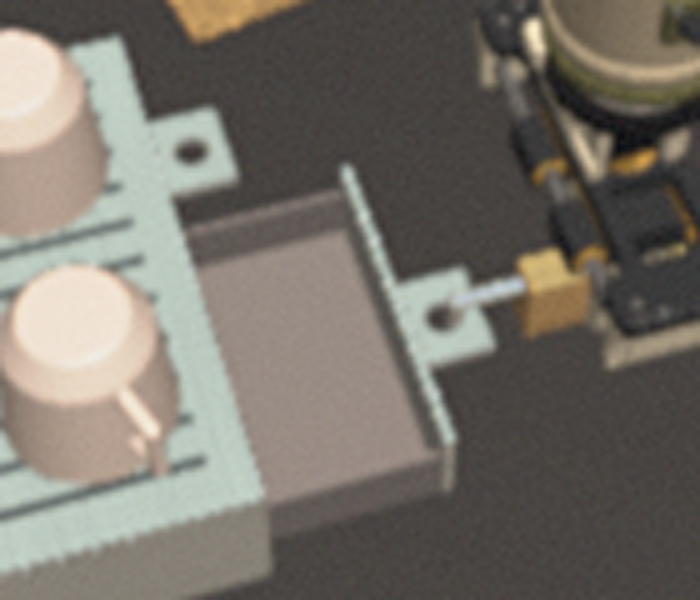

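The TCP has stopped moving and the pull has risen to 12–15 N. My estimate of the tray's travel is about 91 mm, so this is the end stop. I take it a bit closer to 15 N and hold.

{"method": "apply_moves", "body": {"motion": [[0.0006,0,0,0,0.01],[0,0,0,0,0.01]]}}

```text
time_s: 13.4
ee_pos: [0.5205, 0.0923, 0.0397]
tool_rot: [0.003, 0.115, 0.993, 0.001]
wrist_force: [14.0, -4.9, -9.5]
finger_gap: 0.211
```

{"method": "apply_moves", "body": {"motion": [[0,0,0,0,0.01],[0,0,0,0,0.01]]}}

```text
time_s: 13.65
ee_pos: [0.5205, 0.0923, 0.0397]
tool_rot: [0.003, 0.115, 0.993, 0.001]
wrist_force: [14.4, -3.9, -8.6]
finger_gap: 0.214
```

{"method": "apply_moves", "body": {"motion": [[0,0,0,0,0.01],[0,0,0,0,0.01],[0,0,0,0,0.01]]}}

```text
time_s: 14.02
ee_pos: [0.5205, 0.0923, 0.0397]
tool_rot: [0.003, 0.115, 0.993, 0.001]
wrist_force: [14.7, -4.9, -7.5]
finger_gap: 0.212
```

About 15 N along the slide, held for 0.75 s. Now I ease off towards the hole's centre.

{"method": "apply_moves", "body": {"motion": [[-0.0015,0,0,0,0.01],[-0.0015,0,0,0,0.01],[0,0,0,0,0.01]]}}

```text
time_s: 14.4
ee_pos: [0.5207, 0.0921, 0.0397]
tool_rot: [0.001, 0.114, 0.993, 0.0]
wrist_force: [6.1, -1.4, -1.6]
finger_gap: 0.209
```

{"method": "apply_moves", "body": {"motion": [[-0.0015,0,0,0,0.01],[-0.0015,0,0,0,0.01],[0,0,0,0,0.01]]}}

```text
time_s: 14.78
ee_pos: [0.5216, 0.0914, 0.0393]
tool_rot: [-0.001, 0.114, 0.994, -0.0]
wrist_force: [0.4, -0.1, -1.5]
finger_gap: 0.211
```

```bash
python3 - <<'E'
from h import *
plan([.596,.0742,.039],-13.05)
c=imaging.camera('scene')
save('s9',cv2.resize(c['img'][220:290,240:340],None,fx=8,fy=8,interpolation=cv2.INTER_CUBIC))
E
```

```text
t 14.78 p [0.5216 0.0914 0.0393] yaw -13.04 tilt z [-0.002 -0.    -1.   ] F [ 0.42 -0.09 -1.52] gap 0.0196
twist units 0.001 shift now-frame [-0.0764  0.0001  0.0002] after twist [-0.0764  0.0001  0.0002]
```

View pics/s9.png

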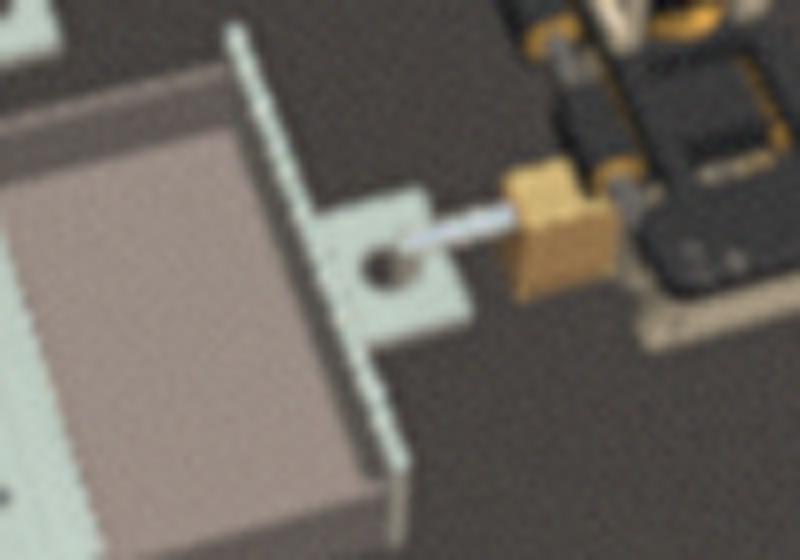

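The force is back to zero, and the pin still sits at the outer rim. I centre it with a further 3.5 mm.

{"method": "apply_moves", "body": {"motion": [[-0.0015,0,0,0,0.01],[-0.0015,0,0,0,0.01],[-0.0005,0,0,0,0.01],[0,0,0,0,0.01]]}}

```text
time_s: 15.32
ee_pos: [0.5262, 0.0907, 0.0396]
tool_rot: [0.0, 0.114, 0.994, -0.0]
wrist_force: [-0.4, -0.8, -1.6]
finger_gap: 0.211
```

```bash
python3 - <<'E'
from h import *
plan([.596,.0742,.039],-13.05)
c=imaging.camera('scene')
save('s10',cv2.resize(c['img'][220:290,240:340],None,fx=8,fy=8,interpolation=cv2.INTER_CUBIC))
E
```

```text
t 15.32 p [0.5262 0.0907 0.0396] yaw -13.06 tilt z [ 0. -0. -1.] F [-0.42 -0.78 -1.62] gap 0.0197
twist units -0.002 shift now-frame [-0.0717 -0.0003  0.0006] after twist [-0.0717 -0.0003  0.0006]
```

View pics/s10.png

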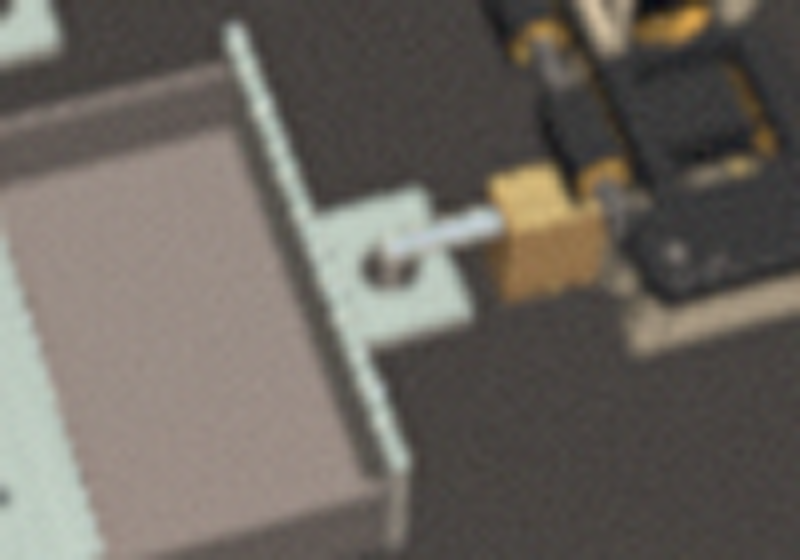

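The pin is free in the middle of the hole (390,262) and the tray did not move. I lift slowly and watch the force.

{"method": "apply_moves", "body": {"motion": [[0,0,-0.005,0,0.01],[0,0,-0.008,0,0.01],[0,0,-0.008,0,0.01],[0,0,-0.008,0,0.01],[0,0,-0.02,0,0.01],[0,0,-0.03,0,0.01],[0,0,-0.03,0,0.01],[0,0,0,0,0.01]]}}

```text
time_s: 16.38
ee_pos: [0.5272, 0.0909, 0.1509]
tool_rot: [0.002, 0.114, 0.994, 0.001]
wrist_force: [0.0, 0.3, -0.8]
finger_gap: 0.211
```

```bash
python3 - <<'E'
from h import *
plan([.5155,-.247,.1],-2.5)
c=imaging.camera('scene')
save('s11',c['img'])
E
```

```text
t 16.38 p [0.5272 0.0909 0.1509] yaw -13.07 tilt z [ 0.004  0.001 -1.   ] F [ 0.04  0.25 -0.8 ] gap 0.0196
twist units -1.761 shift now-frame [-0.0648 -0.3318  0.0505] after twist [-0.0029 -0.3381  0.0505]
```

View pics/s11.png

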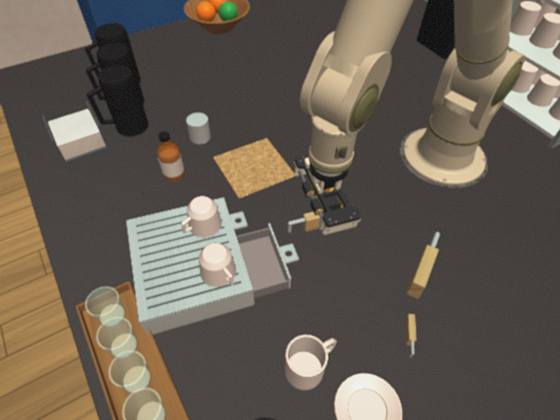

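Unhooked; the tray stays out. Moving to the mat.

{"method": "apply_moves", "body": {"motion": [[0,0,0,-0.88,0.01],[0,0,0,-0.88,0.01],[-0.0005,-0.048,0,0,0.01],[-0.0005,-0.048,0,0,0.01],[-0.0005,-0.048,0,0,0.01],[-0.0005,-0.048,0,0,0.01],[-0.0005,-0.048,0,0,0.01],[-0.0005,-0.049,0,0,0.01],[0,-0.049,0,0,0.01],[0,0,0,0,0.01]]}}

```text
time_s: 17.68
ee_pos: [0.5128, -0.2515, 0.1472]
tool_rot: [-0.001, 0.025, 1.0, -0.0]
wrist_force: [-0.2, 0.6, -1.0]
finger_gap: 0.211
```

{"method": "apply_moves", "body": {"motion": [[0,0,0.03,0,0.01],[0,0,0.03,0,0.01],[0,0,0.02,0,0.01],[0,0,0.01,0,0.01],[0,0,0,0,0.01],[0,0,0,0,0.01]]}}

```text
time_s: 18.42
ee_pos: [0.5147, -0.247, 0.0591]
tool_rot: [0.0, 0.022, 1.0, -0.0]
wrist_force: [0.8, 0.5, -0.7]
finger_gap: 0.214
```

```bash
python3 - <<'E'
from h import *
plan([.5155,-.247,.035],-2.5)
c=imaging.camera('scene')
save('s12',cv2.resize(c['img'][110:230,190:330],None,fx=5,fy=5,interpolation=cv2.INTER_CUBIC))
E
```

```text
t 18.43 p [ 0.5147 -0.247   0.0591] yaw -2.48 tilt z [ 0.001 -0.    -1.   ] F [ 0.8   0.5  -0.69] gap 0.0199
twist units 0.003 shift now-frame [-0.0007 -0.      0.0241] after twist [-0.0007 -0.      0.0241]
```

View pics/s12.png

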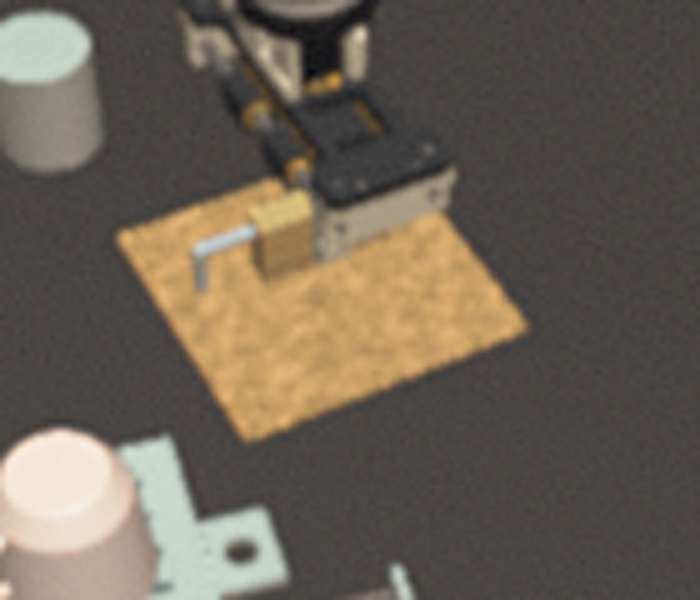

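{"method": "apply_moves", "body": {"motion": [[-0.0007,0,0.01,0,0.01],[0,0,0.008,0,0.01],[0,0,0.003,0,0.01],[0,0,0.002,0,0.01],[0,0,0.001,0,0.01],[0,0,0,0,0.01]]}}

```text
time_s: 19.23
ee_pos: [0.5152, -0.2472, 0.0348]
tool_rot: [0.0, 0.022, 1.0, -0.0]
wrist_force: [1.2, 0.6, -1.2]
finger_gap: 0.213
```

```bash
python3 - <<'E'
from h import *
plan([.5155,-.247,.035],-2.5)
E
```

```text
t 19.23 p [ 0.5152 -0.2472  0.0348] yaw -2.49 tilt z [ 0. -0. -1.] F [ 1.17  0.61 -1.25] gap 0.0198
twist units 0.001 shift now-frame [-0.0003  0.0002 -0.0002] after twist [-0.0003  0.0002 -0.0002]
```

{"method": "apply_moves", "body": {"motion": [[0,0,0.0006,0,0.01],[0,0,0,0,0.01]]}}

```text
time_s: 19.48
ee_pos: [0.5153, -0.2472, 0.0346]
tool_rot: [0.0, 0.022, 1.0, -0.0]
wrist_force: [-1.4, 0.9, 5.6]
finger_gap: 0.212
```

{"method": "apply_moves", "body": {"motion": [[0,0,0.0006,0,0.01],[0,0,0,0,0.01]]}}

```text
time_s: 19.73
ee_pos: [0.5153, -0.2472, 0.0346]
tool_rot: [0.0, 0.022, 1.0, -0.0]
wrist_force: [-1.7, 1.4, 13.3]
finger_gap: 0.208
```

Contact with the mat. I ease off slightly and open gently.

{"method": "apply_moves", "body": {"motion": [[0,0,-0.001,0,0.01],[0,0,0,0,0.018],[0,0,0,0,0.021],[0,0,0,0,0.025],[0,0,0,0,0.032],[0,0,0,0,0.04],[0,0,0,0,0.05],[0,0,0,0,0.05]], "force": 10}}

```text
time_s: 20.72
ee_pos: [0.5151, -0.2471, 0.0344]
tool_rot: [0.0, 0.022, 1.0, -0.0]
wrist_force: [0.1, -0.3, 0.3]
finger_gap: 0.531
```

```bash
python3 - <<'E'
from h import *
plan([.5155,-.247,.035],-2.5)
c=imaging.camera('wrist');save('w13',c['img'])
E
```

```text
t 20.73 p [ 0.5151 -0.2471  0.0344] yaw -2.49 tilt z [ 0. -0. -1.] F [ 0.07 -0.33  0.26] gap 0.0494
twist units 0.001 shift now-frame [-0.0004  0.0001 -0.0006] after twist [-0.0004  0.0001 -0.0006]
```

View pics/w13.png

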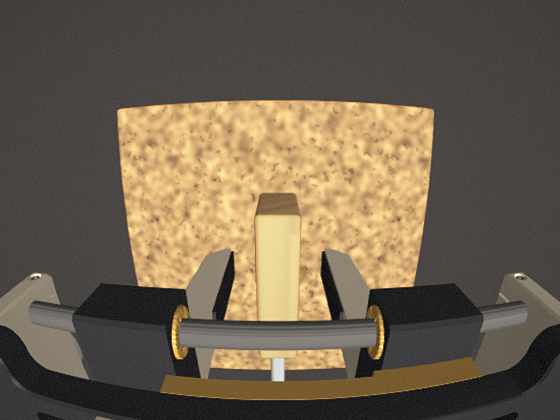

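The hook stands free between the open fingers, midway across the mat. I lift straight up and back away.

{"method": "apply_moves", "body": {"motion": [[0,0,-0.02,0,0.05],[0,0,-0.04,0,0.05],[0,0,-0.05,0,0.05],[0,0,-0.05,0,0.05],[0,0,-0.03,0,0.05],[0,0.05,0,0,0.05],[0,0.05,0,0,0.05],[0,0.05,0,0,0.05],[0,0.05,0,0,0.05],[0,0.0,0,0,0.05]]}}

```text
time_s: 22.02
ee_pos: [0.524, -0.0431, 0.2247]
tool_rot: [0.0, 0.019, 1.0, 0.001]
wrist_force: [0.3, -0.6, -0.4]
finger_gap: 0.536
```

```bash
python3 - <<'E'
from h import *
plan([.5155,-.247,.035],-2.5)
for n in('scene','top'):
    c=imaging.camera(n);save(n[0]+'14',c['img'])
    P=cloud(c);z=P[...,2]
    m=(z>.036)&(z<.06)&(abs(P[...,0]-.52)<.1)&(abs(P[...,1]+.247)<.06)
    q=P[m];print(n,len(q),q.mean(0),cv2.minAreaRect((q[:,:2]*1000).astype(np.float32)))
    h=cv2.cvtColor(c['img'],cv2.COLOR_RGB2HSV)
    m=((abs(z-.004)<.06)&(h[...,1]>70)&(h[...,2]>60)&(abs(P[...,1]+.247)<.12)&(abs(P[...,0]-.515)<.12)).astype(np.uint8)
    save('crop'+n,cv2.resize(c['img'][110:230,190:330] if n=='scene' else c['img'][190:310,220:400],None,fx=4.4,fy=4.4,interpolation=cv2.INTER_CUBIC))
E
```

```text
t 22.02 p [ 0.524  -0.0431  0.2247] yaw -2.12 tilt z [ 0.001  0.001 -1.   ] F [ 0.33 -0.61 -0.36] gap 0.0498
twist units 0.063 shift now-frame [ 0.001  -0.2044  0.1894] after twist [-0.0003 -0.2044  0.1894]
scene 238 [ 0.52472448 -0.24478904  0.04361379] ((533.2020874023438, -248.3140869140625), (23.738977432250977, 117.1515884399414), 86.02622985839844)
top 236 [ 0.52083882 -0.2457303   0.04482707] ((531.760498046875, -247.25936889648438), (20.42353057861328, 115.37560272216797), 86.40454864501953)
```

View pics/s14.png

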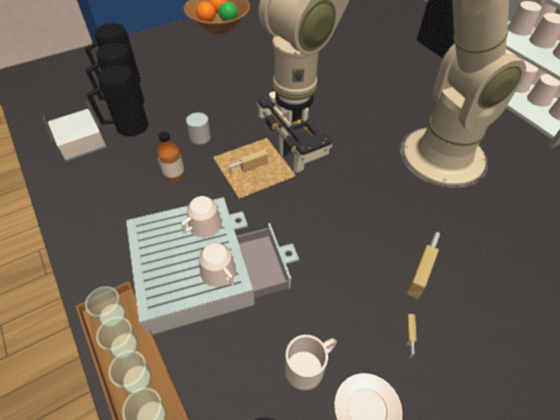

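View pics/t14.png

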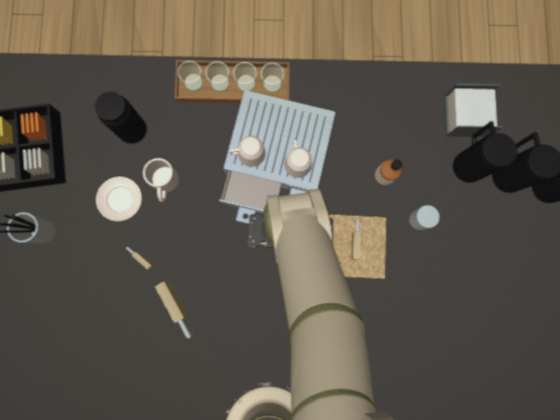

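View pics/croptop.png

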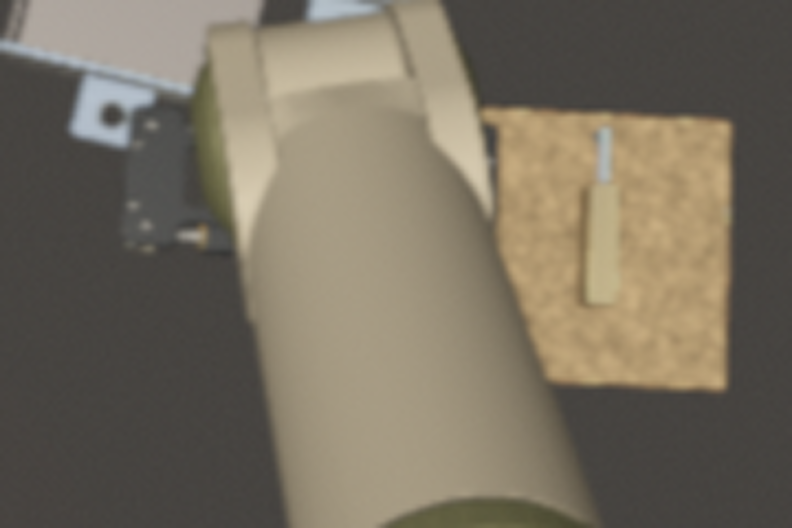

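The hook stands upright on the middle of the mat, the tray is out and everything else is where it was. I make a quick tray measurement, then hand in.

```bash
python3 - <<'E'
from h import *
c=imaging.camera('scene')
# refine hole: dark blob near
g=cv2.cvtColor(c['img'],cv2.COLOR_RGB2GRAY)[246:262,282:298].astype(float)
cr=g[4:13,3:13]; w=np.clip(130-cr,0,None); vv,uu=np.mgrid[0:9,0:10]; print((uu*w).sum()/w.sum()+285,(vv*w).sum()/w.sum()+250)
u,v=(uu*w).sum()/w.sum()+285,(vv*w).sum()/w.sum()+250
h=atz(c,u,v,.032);a=np.radians(-13.05);ax=np.array([np.cos(a),np.sin(a)])
print(h,'moved out from start',-(h[:2]-np.array([.668,.0583]))@ax)
s=sensors.read_state();print(np.abs(s['joint_vel']).max(),s['time_s'])
workorder.sign_off()
E
```

```text
288.2277676950998 253.2223230490018
[0.59802193 0.07471209 0.032     ] moved out from start 0.07187664084947178
0.019733249665727152 22.175
the job is handed in; nothing more can be done
```

I pulled the wider tray out to its end stop with the middle-sized hook, unhooked it, and stood the hook upright on the middle of the cork mat. The job was handed in at about 22 s, and `sign_off()` gives no verdict.

- **Tray pull:** The tray slid at about 4.5 N of drag. At the stop I held about 12–15 N along the slide for roughly 2 s, with the last 0.75 s at about 15 N. The highest reading was about 15.5 N.
- **Tray position:** In the last camera check the hole was 72 mm further out than at the start. The tray began about 18 mm out, so it is now about 90 mm out, which matches its stated travel. It did not move while I unhooked.
- **Hook:** It stands upright with its grip within about 3 mm of the mat centre I measured. Pressing it onto the mat peaked at 13 N before I eased off and let go.
- **Everything else:** The last pictures show the cups, narrow tray and other objects unmoved. The arm hid part of the narrow tray in the top view, but the scene view shows it in place. The gripper was clear of everything.

One reading was odd. At the stop the tool tip hardly moved as I pulled harder, and a downward force of up to 9 N appeared along the pin. I put this down to give in the arm and friction of the pin in the hole. It went away when I eased off.

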